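# Hold the curing box's sprung lid just under its balance point

## Robot

A 7-joint arm with a two-finger parallel gripper is mounted at the origin on the work surface. World frame = base frame: x ahead of the robot, y to its left, z up, the work surface at z = 0. Lengths are in m, angles in degrees, forces in N, time in s.
With the tool pointing down it reaches from about 0.4 to 0.875 m from the base axis. Payload 4.4 kg.
Tool frame: the origin (TCP) lies at the very end of the fingers, on their centre line; the grasp point (between the pads) lies 19 mm behind it; z points along the fingers, y is the direction in which the jaws open and shut (so a half turn about z gives the same grasp; the last joint's range is limited). The gripper opens to 85 mm and grips with 20 to 120 N. Pads are 22 mm wide; open, the fingers measure 114 mm over their backs; the gripper's body (76 mm by 85 mm) begins 54 mm behind the grasp point. The pads swing forward as they close: fully open they stand 13 mm farther back than shut.
Start: joints at [-79.458, 36.005, 2.206, 86.941, -1.547, 57.084, -1.146], TCP at [0.161, 0.63, 0.203] pointing down, gripper open.
Joint ranges: [-175.42, 175.42], [-21.48, 121.26], [-71.46, 75.88], [10.55, 141.38], [-63.04, 243.04], [13.31, 113.54], [-168.57, 168.57]. Speed limits (degrees/s): [147.25, 147.25, 180, 180, 180, 180, 180].

## Interface

Orientations are given as [roll, pitch, yaw] about the fixed x, y, z axes, in that order (R = Rz(yaw) Ry(pitch) Rx(roll)).
In Python, from bench import env gives the robot as it stands.
- The arm moves only by the shell command python3 -m handwheel 'ROWS'. ROWS is JSON, a list of rows, each an object with "hand": the finger opening in cm, from 0 to 8.54; "travel": the shift along the world's x, y, z in cm, a list of three; "turn": the turn, a rotation vector about the world's x, y, z in rad, a list of three. In form: [{"hand": hand, "travel": [x, y, z], "turn": [wx, wy, wz]}, ...]. A call has 1 to 8 rows; each row shifts and turns the commanded pose from where the row before left it; what a row does not reach is not made up. A row lasts 1/8 s, in which the tool goes at most 62.5 mm and 10.7 degrees, less where a joint would pass 70% of its speed; a pose out of reach is approached as far as the arm can. A call with a gripper value outside its range is refused whole. The fingers move at their own pace and stop on an object; the grip force is fixed at half the most. Time passes only in rows, so rows that do not move let the fingers close. It gives the time, the measured TCP pose, the force and the opening at its end, in the units of the state.
- env.read_state(): the state, without advancing time (a new reading comes with each control period).
- env.camera(name): name is "side" or "top"; returns the picture (400x640x3 uint8, blue, green, red); there is no depth.
- env.camera_info(name): a dict with "K" (3x3 intrinsics, pixels), "camera_from_world" (4x4, takes a point from world to camera coordinates). Camera axes: x right, y down, z forward; pixel columns grow to the right and rows downward; lengths in m; the calibration is good to about 2 mm. A picture is of the moment at which its call begins. camera_info takes no time and is no camera call.
- env.close_job(): hands the job in, once; it reports no verdict.
The state is a dict: "time_s": time; "joint_positions": joint angles; "joint_velocities": joint speeds; "tau": joint torques, N m; "tool_pos": TCP position; "orientation": TCP orientation; "ft_force": force on the tool from outside, world axes, zero at the start; "moment": the same for the moment, N m; "opening": opening from 0.0 (shut) to 1.0 (fully open).
Only numpy, scipy, OpenCV 4.12 (cv2) and the standard library are available. Lean on these libraries where they do the work, as an engineer would, in place of code of your own. Each camera call takes 0.05 s, during which the arm holds its last target.

## Task

The balance spring of the curing box needs adjusting, so the lid must hang in your hand: first press the stop key (large round) fully down and then the release key (square), one at a time, and leave the start key (small round) alone. Then lift the lid by its bar handle until it is past its balance point at 55 degrees, without letting it fly open beyond 80 degrees, and bring it back to just below the balance point, about 5 to 10 degrees under, where it would sink shut if let go. Finish there, still holding the lid still by the bar, with the other things on the bench undisturbed.

Things in the scene. Friction and masses are not known exactly. Their poses are not given: they have to be found in the camera images.
- curing_box: fixed grey open-topped steel box, 180 mm deep (its x) by 240 mm wide (its y) by 100 mm high, under a flat hinged aluminium lid; origin at the centre of its underside; its x axis points level from the handle side (front, towards the robot) to the hinge side
- lid_hinge (a point): midpoint of the lid's hinge axis, 104 mm above the bench on the box's rear top edge, 90 mm behind the box's centre; the hinge axis runs along the box's y
- lid (a joint): opening angle of the lid in rad: 0 shut (lid level), grows as the front edge rises; stop at 1.6. A spring takes part of the weight: the balance point is at 0.96 rad (55 degrees). Below it the lid sinks shut by itself (about 2.5 N of lift at the bar is needed from shut, under 1 N near the balance point); above it the spring swings it open by itself. Hinge friction is slight. Lid plate 183 x 246 x 9 mm, centred on the hinge's height
- lid_bar: the lid's handle: a round steel roller bar 12 mm in diameter and 112 mm long that turns freely about its own length, parallel to the hinge, carried 42 mm in front of the lid's front edge (45 mm in front of the box's front wall) by two 8 mm square arms, one at each end; origin at the bar's middle, y along the bar. It sits in the plane of the hinge, 225 mm from the hinge axis, 104 mm above the bench when shut
- stop_top (a point): centre of the top face of the stop key (large round cap, 38 mm across, plain white) on its own fixed black station, 58 x 58 x 40 mm high; 54 mm above the bench when up; press straight down
- stop_key (a joint): travel of the stop key in m: 0 up, 0.006 fully down; it springs back; it starts to move at 2 N and takes 5 N fully down
- release_top (a point): centre of the top face of the release key (square cap, 27 mm wide, plain white) on its own fixed black station, 58 x 58 x 40 mm high; 54 mm above the bench when up; press straight down
- release_key (a joint): travel of the release key in m: 0 up, 0.006 fully down; it springs back; it starts to move at 2 N and takes 5 N fully down
- start_top (a point): centre of the top face of the start key (small round cap, 16 mm across, plain white) on its own fixed black station, 58 x 58 x 40 mm high; 54 mm above the bench when up; press straight down
- start_key (a joint): travel of the start key in m: 0 up, 0.006 fully down; it springs back; it starts to move at 2 N and takes 5 N fully down
- tape_roll: bystander, leave alone: black roll of tape lying flat, 60 mm across, 22 mm high
- screwdriver: bystander, leave alone: screwdriver lying on the bench
- glue_bottle: bystander, leave alone: small bottle, 36 mm across, 85 mm tall
- parts_tray: bystander, leave alone: clear divided tray, 90 x 130 x 35 mm
- carton: bystander, leave alone: cardboard box 100 x 100 x 120 mm
- marker: bystander, leave alone: wooden-coloured pen, 14 mm thick, lying
- tin: bystander, leave alone: steel cup, 72 mm across, 50 mm high

How it is judged (in metres and radians):
On the way, in this order (a step that is already met when the one before it is completed fails the run):
1. the stop key is pressed down (value of joint stop_key above 0.0045 m), for 0.05 s.
2. then the release key is pressed down, the stop key being up (value of joint release_key above 0.0045 m and value of joint stop_key below 0.0015 m), for 0.05 s.
3. then the lid is raised past its balance point, all keys being up (value of joint lid above 0.98 rad and value of joint each of stop_key, release_key, start_key below 0.0015 m), for 0.1 s.
At the end, for the whole second after the job is handed in: the lid stands still (under 0.06 rad/s) between 0.70 and 0.925 rad (40 to 53 degrees), just below its balance point of 0.96, with the fingers bearing on its bar handle with more than 0.2 N, and all three keys are up (value of joint lid between 0.7 and 0.925 rad and velocity of joint lid between -0.06 and 0.06 rad/s and contact force between the fingers and lid_bar above 0.2 N and value of joint each of stop_key, release_key, start_key below 0.0015 m); the arm keeps its last pose, push and grip.
It fails at once if the start key is pressed (value of joint start_key above 0.003 m).
It fails at once if the stop and release keys are down together (value of joint each of stop_key, release_key above 0.003 m).
It fails at once if the lid flies open beyond 80 degrees (value of joint lid above 1.4 rad).
It fails at once if a bystander is moved more than 30 mm (distance of any of tape_roll, screwdriver, glue_bottle, parts_tray, carton, marker, tin from where it was at the start of the episode above 0.03 m).
It also fails if it takes over 54 s, if anything falls off the work surface, if the arm or the gripper's body presses on something with over 40 N, if the wrist force passes 120 N, or if a joint passes its speed limit or range.

## Working session

There is one attempt and no reset: what is moved stays moved. The work goes in short steps, Python scripts to look and compute and a shell command to move; the robot and the scene stay as the last step left them, time stands still between calls to the robot, and variables do not carry over. Pictures are saved under pics/ and viewed, and the job is handed in when it is done.

```bash
ls; mkdir -p pics
python3 - <<'E'
from bench import env
import cv2
s=env.read_state(); print(s)
for n in("top","side"):
    cv2.imwrite(f"pics/{n}0.png",env.camera(n)); print(n,env.camera_info(n))
E
```

```text
pics
{'time_s': 0.0, 'joint_positions': array([-79.45773332,  36.05761134,   2.2023133 ,  86.99624994,
        -1.54606592,  57.08274359,  -1.14599596]), 'joint_velocities': array([ 0.07393814,  0.10733596, -0.00084052,  0.00516126, -0.00689915,
        0.05521833,  0.01375692]), 'tau': array([-2.06585919e-04, -5.63414276e+01,  1.22658782e+00, -1.93430507e+01,
        1.11626589e-02,  1.09183238e-02, -6.59420081e-06]), 'tool_pos': array([0.16049351, 0.62918049, 0.20170241]), 'orientation': array([-1.79893087e+02,  1.97047455e-03,  1.65688290e+02]), 'ft_force': array([-0.42518797,  0.50564433, -0.51470752]), 'moment': array([-0.04213421,  0.01905115, -0.03092585]), 'opening': 0.998039914610486}
top {'K': array([[478.27246672,   0.        , 326.18796566],
       [  0.        , 478.27246672, 200.37522233],
       [  0.        ,   0.        ,   1.        ]]), 'camera_from_world': array([[-2.52983169e-02, -9.99676364e-01, -2.67634164e-03,
         5.04224455e-03],
       [-9.90606658e-01,  2.54284963e-02, -1.34357138e-01,
         5.53228207e-01],
       [ 1.34381710e-01, -7.47807603e-04, -9.90929360e-01,
         1.27940797e+00],
       [ 0.00000000e+00,  0.00000000e+00,  0.00000000e+00,
         1.00000000e+00]])}
side {'K': array([[388.86881795,   0.        , 314.08885875],
       [  0.        , 388.86881795, 194.85576542],
       [  0.        ,   0.        ,   1.        ]]), 'camera_from_world': array([[ 0.74136749, -0.67097979, -0.01266332, -0.41316502],
       [-0.36081108, -0.38260897, -0.85054438,  0.26013344],
       [ 0.56585299,  0.63513502, -0.5257508 ,  0.98433418],
       [ 0.        ,  0.        ,  0.        ,  1.        ]])}
```

View pics/top0.png

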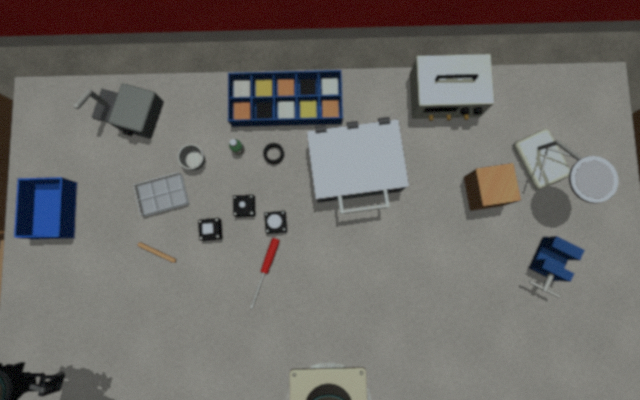

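View pics/side0.png

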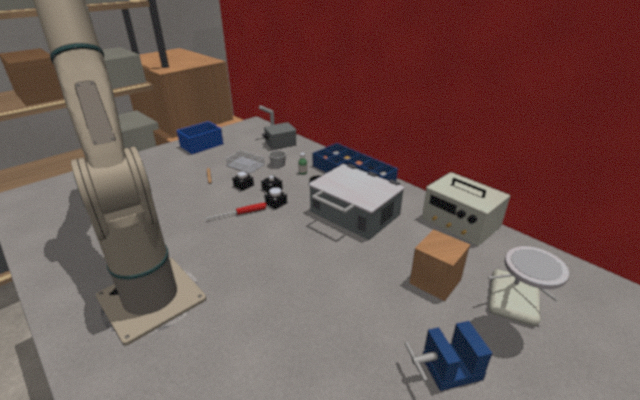

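The top view shows the stations at about (210,229) square, (244,205) small round and (275,222) large round. The lid is centred near (357,160) and the bar near (362,208). Next I measure these.

```bash
cat > h.py <<'E'
import numpy as np, cv2
from bench import env
def ray(n,u,v):
    i=env.camera_info(n);T=i["camera_from_world"];R,t=T[:3,:3],T[:3,3]
    d=R.T@np.linalg.inv(i["K"])@np.array([u,v,1.]);return -R.T@t,d
def onz(n,u,v,z):
    o,d=ray(n,u,v);return o+d*(z-o[2])/d[2]
def tri(a,b):
    (o1,d1),(o2,d2)=ray("top",*a),ray("side",*b)
    s=np.linalg.lstsq(np.c_[d1,-d2],o2-o1,rcond=None)[0]
    p,q=o1+d1*s[0],o2+d2*s[1];return (p+q)/2,np.linalg.norm(p-q)
def proj(n,p):
    i=env.camera_info(n);T=i["camera_from_world"];c=i["K"]@(T[:3,:3]@np.array(p)+T[:3,3]);return c[:2]/c[2]
E
python3 - <<'E'
from h import *
im=cv2.imread("pics/top0.png"); g=im.min(2)
print(im[222,275],im[229,207],im[205,242],im[160,357])
for th in (110,130):
  m=(g>th).astype(np.uint8)
  n,l,st,c=cv2.connectedComponentsWithStats(m)
  for i in range(1,n):
    if st[i,4]>12: 
        p=onz("top",*c[i],.054); print(th,st[i],c[i].round(1),p.round(4))
cv2.imwrite("pics/a.png",cv2.resize(im[120:260,190:420],None,fx=3.4,fy=3.4,interpolation=cv2.INTER_CUBIC))
s=cv2.imread("pics/side0.png")
cv2.imwrite("pics/b.png",cv2.resize(s[150:250,220:410],None,fx=4.2,fy=4.2,interpolation=cv2.INTER_CUBIC))
E
```

```text
[178 172 162] [176 169 160] [169 163 154] [175 169 160]
110 [     0     54    640    346 175687] [333.3 243.5] [ 0.4336 -0.0253  0.054 ]
110 [322  79  16  16 244] [329.4  86.3] [ 0.8741 -0.0262  0.054 ]
110 [234  81  16  16 253] [241.5  88.5] [0.8741 0.2206 0.054 ]
110 [278 102  16  16 254] [285.6 109.5] [0.8097 0.0978 0.054 ]
110 [268 149  11  10  80] [273.  153.7] [0.6844 0.134  0.054 ]
110 [240 202   5   5  23] [241.8 204. ] [0.5469 0.2203 0.054 ]
110 [268 215  14  13 145] [274.2 220.9] [0.4985 0.133  0.054 ]
110 [202 223  11  11  95] [207.3 228.2] [0.4834 0.3136 0.054 ]
110 [ 20 392  41   8 208] [ 40.4 396.5] [0.0597 0.7407 0.054 ]
130 [ 417   54   79   51 3316] [455.1  79.7] [ 0.8841 -0.3802  0.054 ]
130 [322  79  15  15 211] [329.4  86. ] [ 0.8748 -0.0263  0.054 ]
130 [234  81  15  16 217] [241.3  88.1] [0.8752 0.2214 0.054 ]
130 [279 102  15  16 232] [285.9 109.6] [0.8093 0.0968 0.054 ]
130 [ 304  119  106   95 6496] [357.8 160.6] [ 0.6589 -0.0988  0.054 ]
130 [518 124  36  63 817] [534.8 151.2] [ 0.6727 -0.5866  0.054 ]
130 [431 129   7  13  34] [433.9 134.4] [ 0.7276 -0.3118
[... 1293 characters left out ...]
242  16  25  91] [442.2 254. ] [ 0.3983 -0.3158  0.054 ]
130 [315 245  14  21  71] [322.2 253.6] [0.4075 0.0054 0.054 ]
130 [199 247   8  13  35] [202.3 254. ] [0.4146 0.3263 0.054 ]
130 [192 251   5   5  13] [193.8 252.5] [0.4192 0.3493 0.054 ]
130 [433 254   5   7  14] [435.4 257.5] [ 0.3894 -0.2969  0.054 ]
130 [313 258   7   7  19] [315.4 260.8] [0.3886 0.0238 0.054 ]
130 [196 260  12   7  25] [200.6 263.8] [0.3886 0.3306 0.054 ]
130 [256 275   7  19  28] [258.7 283.9] [0.3318 0.1758 0.054 ]
130 [544 277  16  20  63] [549.4 286.8] [ 0.3047 -0.5945  0.054 ]
130 [310 362  34   6 152] [325.7 364.6] [0.1208 0.0032 0.054 ]
130 [ 286  369   86   31 1607] [328.7 382.4] [ 0.0761 -0.0035  0.054 ]
```

View pics/a.png

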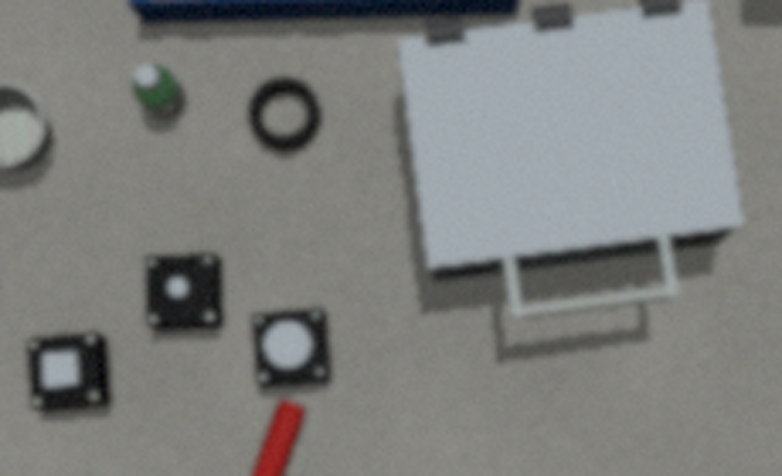

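View pics/b.png

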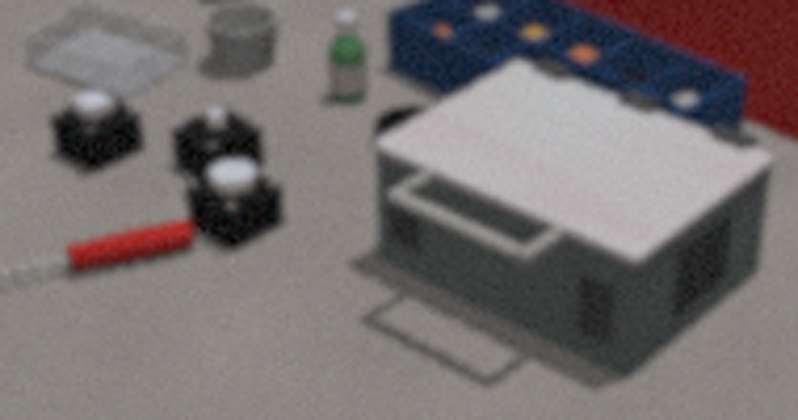

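Run:
```python
from h import *
a=lambda x,y:(190+x/3.4,120+y/3.4)
b=lambda x,y:(220+x/4.2,150+y/4.2)
L,R=onz("top",*a(518,309),.106),onz("top",*a(672,291),.106)
print("bar",L,R,(L+R)/2,np.linalg.norm(L-R),np.degrees(np.arctan2(*(L-R)[:2])))
C=[onz("top",*a(*p),.1085) for p in((432,270),(742,222),(708,2),(400,40))]
for i in range(4): print("lid",C[i].round(4),np.linalg.norm(C[i]-C[i-1]).round(4))
fm,rm=(C[0]+C[1])/2,(C[2]+C[3])/2
print("lid mid",fm,rm,np.degrees(np.arctan2(*(rm-fm)[1::-1])),np.degrees(np.arctan2(*(C[0]-C[1])[:2])))
print("tri bar",tri(a(518,309),b(395,190)),tri(a(672,291),b(530,250)))
s=cv2.imread("pics/side0.png").min(2)
n,l,st,c=cv2.connectedComponentsWithStats((s>125).astype(np.uint8))
for nm,p in dict(stop=(274.2,220.8),rel=(207.2,228),start=(241.6,204)).items():
    q=proj("side",onz("top",*p,.054)); i=np.argmin(((c-q)**2).sum(1)); print(nm,q,c[i],st[i],tri(p,c[i]))
# screwdriver extents
im=cv2.imread("pics/top0.png").astype(int)
ys,xs=np.where((im[...,2]>im[...,1]+60)&(np.arange(400)[:,None]>150));print(onz("top",xs[ys.argmin()],ys.min(),.02),onz("top",xs[ys.argmax()],ys.max(),.02))
```

```text
bar [ 0.51522481 -0.05032557  0.106     ] [ 0.52606812 -0.16861432  0.106     ] [ 0.52064647 -0.10946994  0.106     ] 0.11878470179965009 -5.2375594233597225
lid [0.5467 0.0147 0.1085] 0.1831
lid [ 0.5778 -0.2243  0.1085] 0.241
lid [ 0.7529 -0.2062  0.1085] 0.176
lid [0.7286 0.0356 0.1085] 0.2429
lid mid [ 0.56222383 -0.10481284  0.1085    ] [ 0.74071788 -0.08530187  0.1085    ] 6.238165702586519 -7.416126971735448
tri bar (array([ 0.51450299, -0.04991484,  0.1087542 ]), np.float64(0.0010331726764344878)) (array([ 0.5273506 , -0.1696563 ,  0.10846326]), np.float64(0.004109910650423795))
stop [274.93217861 189.9726416 ] [274.91525424 190.66101695] [270 188  11   7  59] (array([0.49899241, 0.13325469, 0.05103508]), np.float64(0.00028022482080707506))
rel [241.80224936 172.95220297] [274.91525424 190.66101695] [270 188  11   7  59] (array([ 0.53915713,  0.29726717, -0.03564091]), np.float64(0.12274228978959363))
start [270.7567928  176.14379946] [274.91525424 190.66101695] [270 188  11   7  59] (array([ 0.56069607,  0.2307119 , -0.01782359]), np.float64(0.010454676100890181))
[0.45449435 0.14039373 0.02      ] [0.36225987 0.16597121 0.02      ]
```

Both measurements agree: the bar is in the middle near (0.519, -0.109), box yaw is about 6°, and bar length is about 119 mm over the arms. Keys: stop (0.499, 0.133), release (0.484, 0.314). I'll close the hand and move over the stop key, turning the jaws towards the box's x axis on the way.

```bash
python3 -m handwheel '[{"hand":0,"travel":[2.8,-4.1,0],"turn":[0,0,-0.1]},{"hand":0,"travel":[2.8,-4.1,0],"turn":[0,0,-0.1]},{"hand":0,"travel":[2.8,-4.1,0],"turn":[0,0,-0.1]},{"hand":0,"travel":[2.8,-4.1,0],"turn":[0,0,-0.1]},{"hand":0,"travel":[2.8,-4.1,0],"turn":[0,0,-0.1]},{"hand":0,"travel":[2.8,-4.1,0],"turn":[0,0,-0.1]},{"hand":0,"travel":[2.8,-4.1,0],"turn":[0,0,-0.1]},{"hand":0,"travel":[2.8,-4.1,0],"turn":[0,0,-0.1]}]'
```

```text
time_s: 1.1
tool_pos: [0.3852, 0.3004, 0.2025]
orientation: [-180.0, 0.0, 119.7]
ft_force: [-0.4, 1.3, 0.8]
opening: 0.0
```

```bash
python3 -m handwheel '[{"hand":0,"travel":[2.8,-4.1,0],"turn":[0,0,-0.1]},{"hand":0,"travel":[2.8,-4.1,0],"turn":[0,0,-0.1]},{"hand":0,"travel":[2.8,-4.1,0],"turn":[0,0,-0.1]},{"hand":0,"travel":[2.8,-4.1,-3],"turn":[0,0,-0.1]},{"hand":0,"travel":[0,0,-3],"turn":[0,0,0]},{"hand":0,"travel":[0,0,0],"turn":[0,0,0]},{"hand":0,"travel":[0,0,0],"turn":[0,0,0]}]'
```

```text
time_s: 1.98
tool_pos: [0.4968, 0.1386, 0.1432]
orientation: [180.0, -0.0, 97.0]
ft_force: [0.1, 0.5, 0.6]
opening: 0.001
```

```bash
python3 -m handwheel '[{"hand":0,"travel":[0.2,-0.5,-2.6],"turn":[0,0,0]},{"hand":0,"travel":[0,0,-2.6],"turn":[0,0,0]},{"hand":0,"travel":[0,0,-2.0],"turn":[0,0,0]},{"hand":0,"travel":[0,0,0],"turn":[0,0,0]},{"hand":0,"travel":[0,0,0],"turn":[0,0,0]}]'
python3 - <<'E'
from h import *
s=cv2.imwrite("pics/c.png",np.vstack([cv2.resize(env.camera("side")[100:250,180:380],None,fx=4,fy=4)]))
E
```

```text
time_s: 2.6
tool_pos: [0.4996, 0.1335, 0.0719]
orientation: [179.9, -0.0, 97.0]
ft_force: [0.3, 0.5, -0.2]
opening: -0.002
```

View pics/c.png

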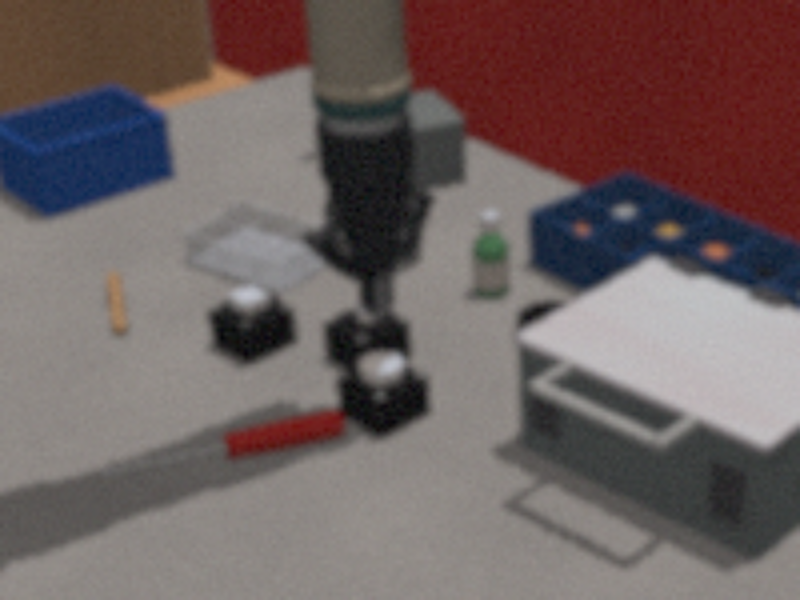

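The closed fingers (tip at about (380,330) in the crop) stand right above the stop cap at (380,365). Pressing now.

```bash
python3 -m handwheel '[{"hand":0,"travel":[0,0,-1.5],"turn":[0,0,0]},{"hand":0,"travel":[0,0,-0.5],"turn":[0,0,0]},{"hand":0,"travel":[0,0,-0.3],"turn":[0,0,0]},{"hand":0,"travel":[0,0,0],"turn":[0,0,0]},{"hand":0,"travel":[0,0,0],"turn":[0,0,0]}]'
```

```text
time_s: 3.28
tool_pos: [0.4988, 0.1328, 0.0477]
orientation: [180.0, -0.0, 96.9]
ft_force: [0.5, -0.1, 0.9]
opening: 0.004
```

```bash
python3 -m handwheel '[{"hand":0,"travel":[0,0,-0.2],"turn":[0,0,0]},{"hand":0,"travel":[0,0,0],"turn":[0,0,0]}]'
python3 - <<'E'
from h import *
print(env.read_state()['ft_force'],env.read_state()['tool_pos'])
s=cv2.imwrite("pics/d.png",np.vstack([cv2.resize(env.camera("side")[150:220,220:320],None,fx=7,fy=7,interpolation=cv2.INTER_CUBIC)]))
E
```

```text
time_s: 3.52
tool_pos: [0.4986, 0.1329, 0.0456]
orientation: [-180.0, -0.0, 96.9]
ft_force: [1.2, 0.2, -0.3]
opening: -0.003
[ 1.17381434  0.18083061 -0.26766039] [0.49860055 0.13286047 0.04558025]
```

View pics/d.png

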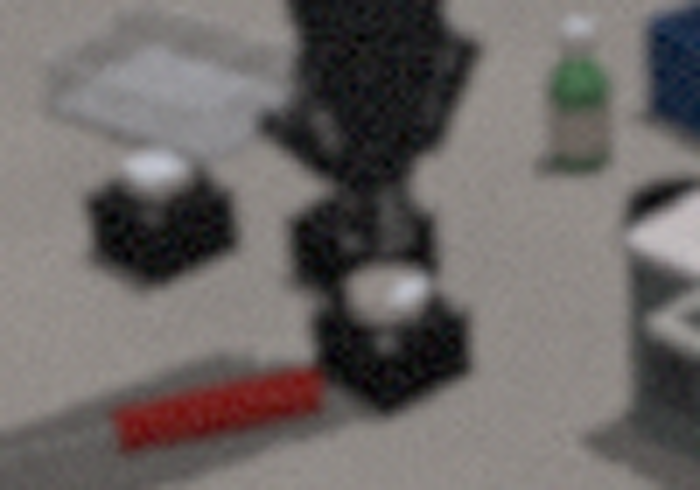

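Run:
```python
from h import *
a=cv2.resize(env.camera("side")[165:215,240:310],None,fx=10,fy=10,interpolation=cv2.INTER_CUBIC)
s=cv2.imwrite("pics/e.png",cv2.convertScaleAbs(a,alpha=1.8,beta=10))
b=cv2.resize(env.camera("top")[170:260,180:330],None,fx=5,fy=5,interpolation=cv2.INTER_CUBIC)
cv2.imwrite("pics/f.png",cv2.convertScaleAbs(b,alpha=1.8,beta=10))
t=env.read_state()['tool_pos'];print(proj("side",t),proj("top",t))
```

```text
[275.05576782 192.08160211] [274.53247993 221.13508274]
```

View pics/e.png

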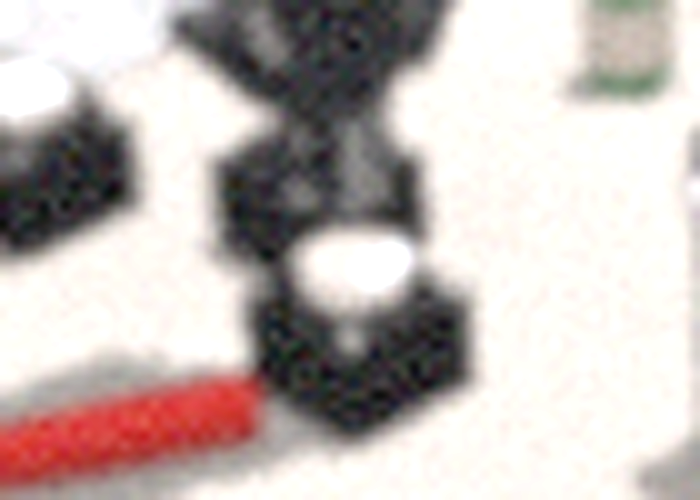

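View pics/f.png

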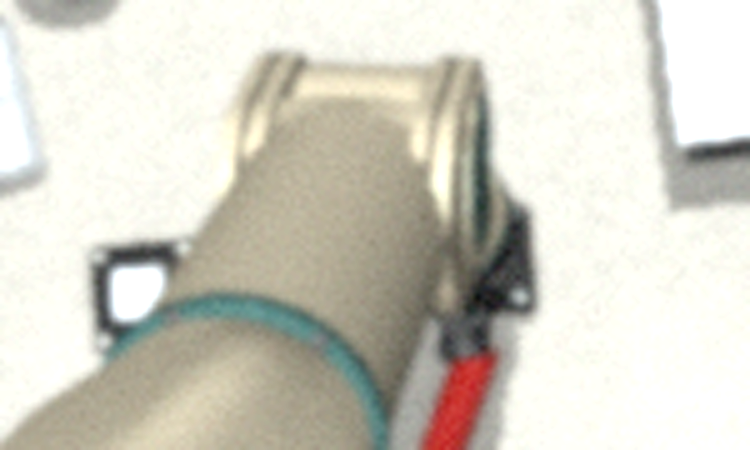

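No contact force yet, and the visible fingertip ends at the cap's rear rim, apparently still above it. I'll keep going down in small steps and watch the force.

```bash
python3 -m handwheel '[{"hand":0,"travel":[0,0,-0.3],"turn":[0,0,0]},{"hand":0,"travel":[0,0,0],"turn":[0,0,0]}]'; python3 -m handwheel '[{"hand":0,"travel":[0,0,-0.3],"turn":[0,0,0]},{"hand":0,"travel":[0,0,0],"turn":[0,0,0]}]'
python3 - <<'E'
from h import *
a=cv2.resize(env.camera("side")[165:215,240:310],None,fx=10,fy=10,interpolation=cv2.INTER_CUBIC)
s=cv2.imwrite("pics/g.png",cv2.convertScaleAbs(a,alpha=1.3,beta=10))
E
```

```text
time_s: 3.92
tool_pos: [0.4984, 0.1328, 0.0424]
orientation: [-180.0, 0.0, 96.9]
ft_force: [0.6, -0.3, -0.3]
opening: -0.002
time_s: 4.18
tool_pos: [0.4985, 0.1328, 0.0393]
orientation: [-180.0, 0.0, 96.9]
ft_force: [-0.0, -0.3, 0.0]
opening: 0.0
```

View pics/g.png

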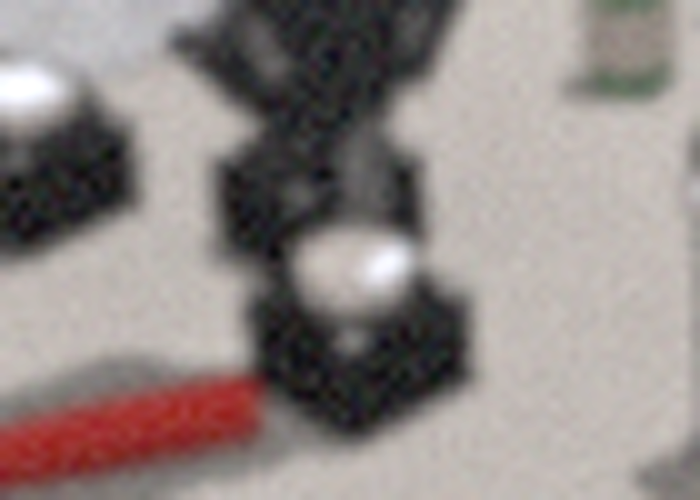

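```bash
for i in 1 ; do python3 -m handwheel '[{"hand":0,"travel":[0,0,-0.3],"turn":[0,0,0]},{"hand":0,"travel":[0,0,0],"turn":[0,0,0]}]'; done;  python3 -m handwheel '[{"hand":0,"travel":[0,0,-0.3],"turn":[0,0,0]},{"hand":0,"travel":[0,0,0],"turn":[0,0,0]}]'
```

```text
time_s: 4.47
tool_pos: [0.4985, 0.1328, 0.0364]
orientation: [-180.0, 0.0, 96.9]
ft_force: [-0.2, -0.2, 1.5]
opening: -0.001
time_s: 4.72
tool_pos: [0.4985, 0.1328, 0.0334]
orientation: [-180.0, 0.0, 96.9]
ft_force: [0.1, -0.6, -0.1]
opening: 0.002
```

Run:
```python
from h import *
a=cv2.resize(env.camera("side")[165:215,240:310],None,fx=10,fy=10,interpolation=cv2.INTER_CUBIC)
s=cv2.imwrite("pics/h.png",cv2.convertScaleAbs(a,alpha=1.3,beta=10))
for z in (.0334,.044,.054,.06): print(z,(proj("side",[.4985,.1328,z])-[240,165])*10)
s=env.read_state();print(s['joint_positions'],s['tau'])
```

```text
0.0334 [352.59547274 301.62166186]
0.044 [350.57236743 275.22682175]
0.054 [348.64814576 250.12208645]
0.06 [347.48625084 234.96319647]
[-27.14035868  41.3034306   13.800441   116.26394996 -21.97517864
  24.88794692  10.35190833] [ 5.37899032e-04 -4.95834053e+01  4.00355324e+00 -8.97581756e+00
  2.63610244e-03 -2.57127780e-03  2.14277439e-03]
```

View pics/h.png

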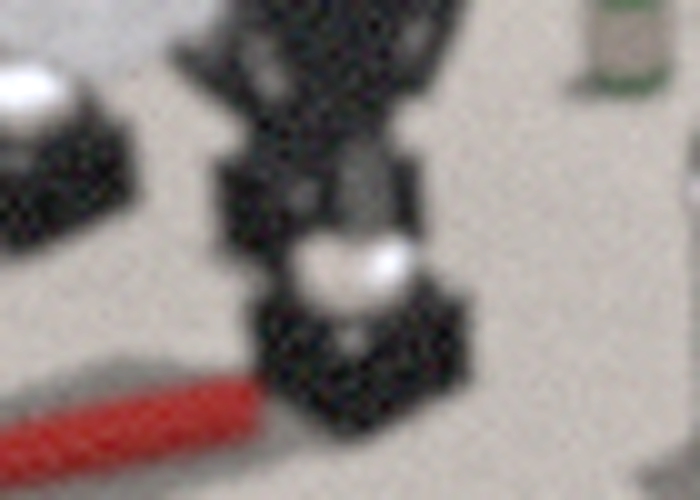

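The fingertip now just overlaps the cap's upper rim at about (365,240), so the real tip is about 20 mm above the stated TCP. I'll continue in small steps.

```bash
python3 -m handwheel '[{"hand":0,"travel":[0,0,-0.3],"turn":[0,0,0]},{"hand":0,"travel":[0,0,0],"turn":[0,0,0]}]'; python3 -m handwheel '[{"hand":0,"travel":[0,0,-0.2],"turn":[0,0,0]},{"hand":0,"travel":[0,0,0],"turn":[0,0,0]}]'; python3 -m handwheel '[{"hand":0,"travel":[0,0,-0.2],"turn":[0,0,0]},{"hand":0,"travel":[0,0,0],"turn":[0,0,0]}]'
```

```text
time_s: 5.03
tool_pos: [0.4985, 0.1328, 0.0304]
orientation: [-180.0, 0.0, 96.9]
ft_force: [0.1, -0.4, 0.0]
opening: -0.0
time_s: 5.28
tool_pos: [0.4985, 0.1328, 0.0285]
orientation: [-180.0, 0.0, 96.9]
ft_force: [-0.2, -1.3, -0.2]
opening: -0.002
time_s: 5.52
tool_pos: [0.4985, 0.1328, 0.0265]
orientation: [-180.0, -0.0, 96.9]
ft_force: [0.2, -0.3, 0.3]
opening: 0.001
```

Run:
```python
from h import *
a=sum(env.camera("side")[165:215,240:310].astype(float) for _ in range(4))/4
a=cv2.resize(a,None,fx=11,fy=11,interpolation=cv2.INTER_CUBIC)
s=cv2.imwrite("pics/i.png",np.clip(255*(np.clip(a,0,255)/255)**.6,0,255))
```

```text
[ WARN:0@3.804] global loadsave.cpp:1063 imwrite_ Unsupported depth image for selected encoder is fallbacked to CV_8U.
```

View pics/i.png

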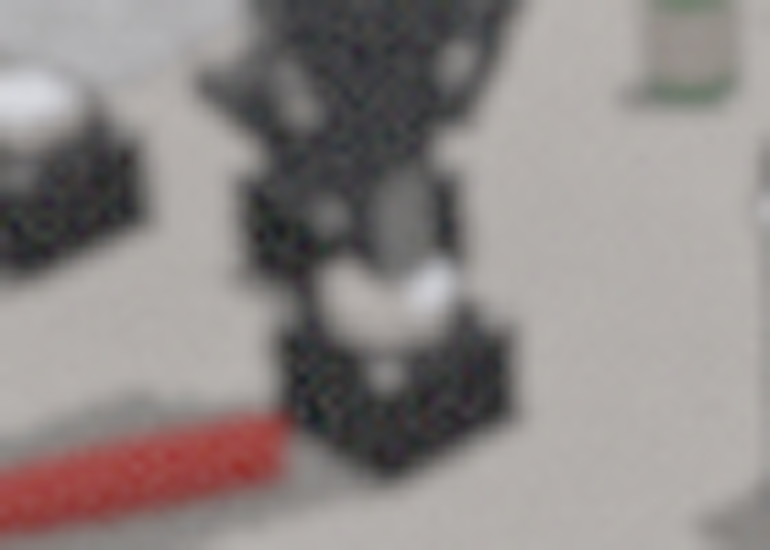

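The tip now clearly covers the cap's upper half, ending at about (400,268). It's almost in contact, so I carry on down.

```bash
python3 -m handwheel '[{"hand":0,"travel":[0,0,-0.2],"turn":[0,0,0]},{"hand":0,"travel":[0,0,0],"turn":[0,0,0]}]'; python3 -m handwheel '[{"hand":0,"travel":[0,0,-0.2],"turn":[0,0,0]},{"hand":0,"travel":[0,0,0],"turn":[0,0,0]}]'
```

```text
time_s: 5.98
tool_pos: [0.4989, 0.1329, 0.0247]
orientation: [180.0, -0.0, 96.9]
ft_force: [0.2, -0.3, 2.2]
opening: 0.001
time_s: 6.22
tool_pos: [0.4989, 0.1329, 0.0226]
orientation: [180.0, -0.0, 96.9]
ft_force: [-0.1, 0.1, 3.7]
opening: 0.002
```

```bash
python3 -m handwheel '[{"hand":0,"travel":[0,0,-0.2],"turn":[0,0,0]},{"hand":0,"travel":[0,0,0],"turn":[0,0,0]}]'; python3 -m handwheel '[{"hand":0,"travel":[0,0,-0.2],"turn":[0,0,0]},{"hand":0,"travel":[0,0,0],"turn":[0,0,0]}]'
```

```text
time_s: 6.48
tool_pos: [0.4989, 0.1329, 0.0206]
orientation: [180.0, -0.0, 96.9]
ft_force: [-0.7, 0.1, 4.1]
opening: 0.0
time_s: 6.72
tool_pos: [0.4989, 0.1329, 0.0193]
orientation: [180.0, -0.0, 96.9]
ft_force: [-0.4, 0.8, 10.9]
opening: -0.002
```

The stop key bottomed out: 10.9 N at TCP z = 0.0193, so the true tip is about 28 mm above the stated TCP. Now up, and over to the release key.

```bash
python3 -m handwheel '[{"hand":0,"travel":[0,0,2],"turn":[0,0,0]},{"hand":0,"travel":[0,0,2],"turn":[0,0,0]},{"hand":0,"travel":[-0.3,4.5,0],"turn":[0,0,0]},{"hand":0,"travel":[-0.4,4.5,0],"turn":[0,0,0]},{"hand":0,"travel":[-0.4,4.5,0],"turn":[0,0,0]},{"hand":0,"travel":[-0.4,4.6,0],"turn":[0,0,0]},{"hand":0,"travel":[0,0,0],"turn":[0,0,0]},{"hand":0,"travel":[0,0,0],"turn":[0,0,0]}]'
python3 - <<'E'
from h import *
a=sum(env.camera("side")[140:200,210:295].astype(float) for _ in range(2))/2
a=cv2.resize(a,None,fx=9,fy=9,interpolation=cv2.INTER_CUBIC)
cv2.imwrite("pics/j.png",np.clip(255*(np.clip(a,0,255)/255)**.6,0,255).astype(np.uint8))
E
```

```text
time_s: 7.72
tool_pos: [0.4832, 0.3128, 0.0581]
orientation: [-179.9, 0.1, 96.9]
ft_force: [0.1, -0.7, 0.3]
opening: 0.001
```

View pics/j.png

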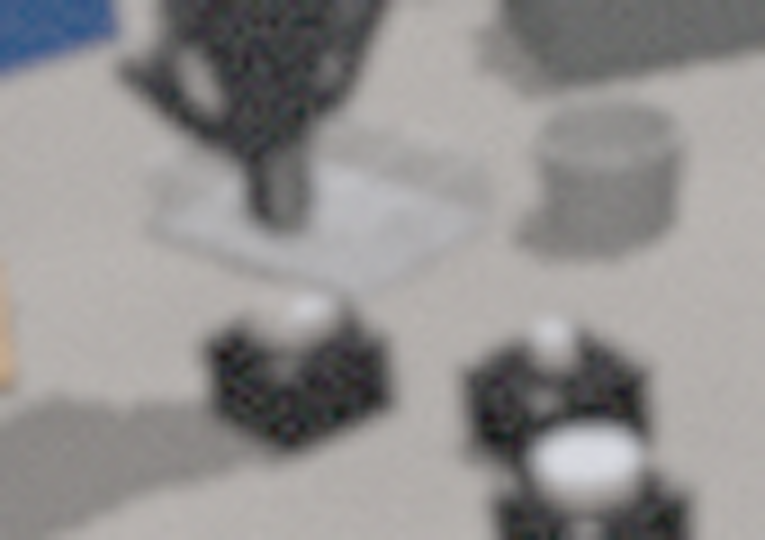

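The tip is at (282,232) above the square cap (centre about (300,310)), about 3 mm off in side-image terms. The stop key is visibly up again. Descend with a small x correction.

```bash
python3 -m handwheel '[{"hand":0,"travel":[0.2,0,-1.5],"turn":[0,0,0]},{"hand":0,"travel":[0,0,-1.5],"turn":[0,0,0]},{"hand":0,"travel":[0,0,0],"turn":[0,0,0]},{"hand":0,"travel":[0,0,-0.3],"turn":[0,0,0]},{"hand":0,"travel":[0,0,-0.2],"turn":[0,0,0]},{"hand":0,"travel":[0,0,0],"turn":[0,0,0]}]'; python3 -m handwheel '[{"hand":0,"travel":[0,0,-0.2],"turn":[0,0,0]},{"hand":0,"travel":[0,0,0],"turn":[0,0,0]}]'
```

```text
time_s: 8.57
tool_pos: [0.4858, 0.3137, 0.0239]
orientation: [180.0, 0.0, 96.9]
ft_force: [-0.9, -2.3, 2.5]
opening: 0.004
time_s: 8.82
tool_pos: [0.4859, 0.3137, 0.0218]
orientation: [180.0, 0.0, 96.9]
ft_force: [-0.6, -1.3, 3.7]
opening: 0.001
```

```bash
python3 -m handwheel '[{"hand":0,"travel":[0,0,-0.2],"turn":[0,0,0]},{"hand":0,"travel":[0,0,0],"turn":[0,0,0]}]'; python3 -m handwheel '[{"hand":0,"travel":[0,0,-0.2],"turn":[0,0,0]},{"hand":0,"travel":[0,0,0],"turn":[0,0,0]}]'
```

```text
time_s: 9.07
tool_pos: [0.4859, 0.3138, 0.0197]
orientation: [180.0, 0.0, 96.9]
ft_force: [-0.2, -1.3, 4.8]
opening: 0.004
time_s: 9.32
tool_pos: [0.4859, 0.3138, 0.0192]
orientation: [180.0, -0.0, 96.9]
ft_force: [-2.6, -4.0, 17.7]
opening: -0.002
```

The release key bottomed out too (17.7 N). Now I rise, move over to the bar with the hand at 3.4 cm, and look.

```bash
python3 -m handwheel '[{"hand":0,"travel":[0,0,3],"turn":[0,0,0]},{"hand":0,"travel":[0,0,5],"turn":[0,0,0]},{"hand":0,"travel":[0,0,5],"turn":[0,0,0]},{"hand":3.4,"travel":[0.4,-5,0],"turn":[0,0,0]},{"hand":3.4,"travel":[0.4,-5,0],"turn":[0,0,0]},{"hand":3.4,"travel":[0.4,-5,0],"turn":[0,0,0]},{"hand":3.4,"travel":[0.4,-5,0],"turn":[0,0,0]},{"hand":3.4,"travel":[0.4,-5,0],"turn":[0,0,0]}]'; python3 -m handwheel '[{"hand":3.4,"travel":[0.4,-5,0],"turn":[0,0,0]},{"hand":3.4,"travel":[0.4,-5,0],"turn":[0,0,0]},{"hand":3.4,"travel":[0.4,-5,0],"turn":[0,0,-0.01]},{"hand":3.4,"travel":[0.2,-2.4,0],"turn":[0,0,0]},{"hand":3.4,"travel":[0,0,-3],"turn":[0,0,0]},{"hand":3.4,"travel":[0,0,0],"turn":[0,0,0]},{"hand":3.4,"travel":[0,0,0],"turn":[0,0,0]}]'
python3 - <<'E'
from h import *
a=sum(env.camera("side")[120:240,280:420].astype(float) for _ in range(2))/2
a=cv2.resize(a,None,fx=5,fy=5,interpolation=cv2.INTER_CUBIC)
cv2.imwrite("pics/k.png",np.clip(255*(np.clip(a,0,255)/255)**.6,0,255).astype(np.uint8))
cv2.imwrite("pics/k2.png",cv2.resize(env.camera("top")[120:260,190:420],None,fx=3.4,fy=3.4,interpolation=cv2.INTER_CUBIC))
E
```

```text
time_s: 10.32
tool_pos: [0.5058, 0.063, 0.1474]
orientation: [180.0, -0.0, 97.0]
ft_force: [1.0, -1.5, -0.3]
opening: 0.398
time_s: 11.2
tool_pos: [0.52, -0.1095, 0.1179]
orientation: [180.0, -0.0, 96.4]
ft_force: [-0.3, 0.3, 0.4]
opening: 0.397
```

View pics/k.png

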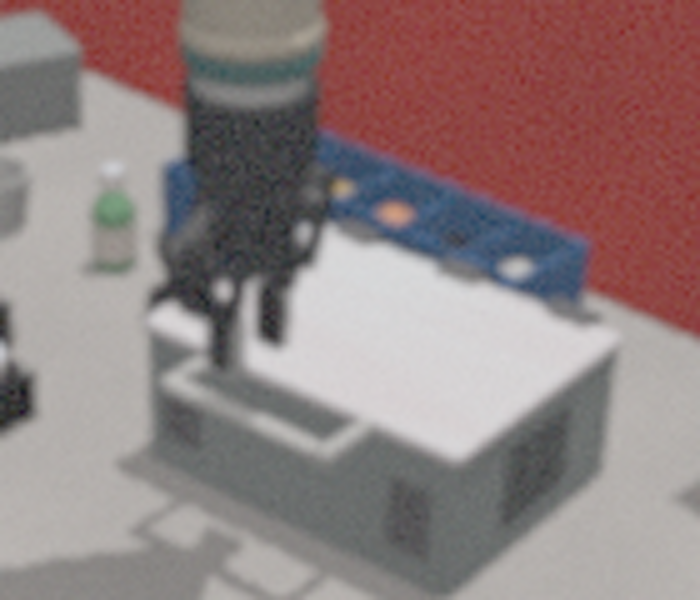

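View pics/k2.png

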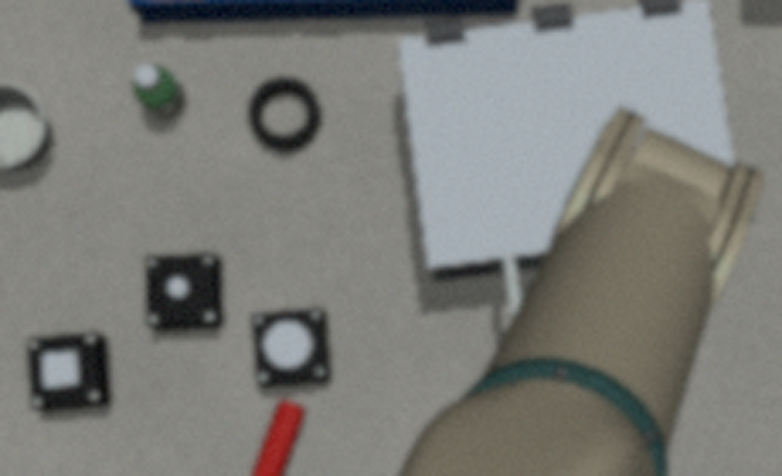

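Run:
```python
from h import *
for z in (.104,.118,.146,.15,.155,.16): print(z,(proj("side",[.52,-.1095,z])-[280,120])*5)
c,s=np.cos(np.radians(6.4)),np.sin(np.radians(6.4))
for d in(-.024,.024): print((proj("side",[.52+d*c,-.1095+d*s,.150])-[280,120])*5)
```

```text
0.104 [245.40059313 417.98920638]
0.118 [245.58107451 398.08428542]
0.146 [245.94907676 357.49807239]
0.15 [246.00243111 351.6137307 ]
0.155 [246.06940392 344.22743627]
0.16 [246.13668975 336.80662043]
[219.32780898 368.09650046]
[271.96929413 335.5682991 ]
```

Finger tips in the side view sit at (225,368) and (272,342), which matches the projection for a tip height of about 0.148, so the tip offset is about 30 mm. The jaws straddle the bar. Descend to TCP z of about 0.054.

```bash
python3 -m handwheel '[{"hand":3.4,"travel":[0,0,-2],"turn":[0,0,0]},{"hand":3.4,"travel":[0,0,-2],"turn":[0,0,0]},{"hand":3.4,"travel":[0,0,0],"turn":[0,0,0]},{"hand":3.4,"travel":[0,0,-1.2],"turn":[0,0,0]},{"hand":3.4,"travel":[0,0,-1.2],"turn":[0,0,0]},{"hand":3.4,"travel":[0,0,0],"turn":[0,0,0]}]'
python3 - <<'E'
from h import *
a=sum(env.camera("side")[120:240,280:420].astype(float) for _ in range(2))/2
a=cv2.resize(a,None,fx=5,fy=5,interpolation=cv2.INTER_CUBIC)
cv2.imwrite("pics/l.png",np.clip(255*(np.clip(a,0,255)/255)**.6,0,255).astype(np.uint8))
E
```

```text
time_s: 12.1
tool_pos: [0.5189, -0.11, 0.0528]
orientation: [-179.9, -0.0, 96.4]
ft_force: [-0.8, -0.1, -0.2]
opening: 0.399
```

View pics/l.png

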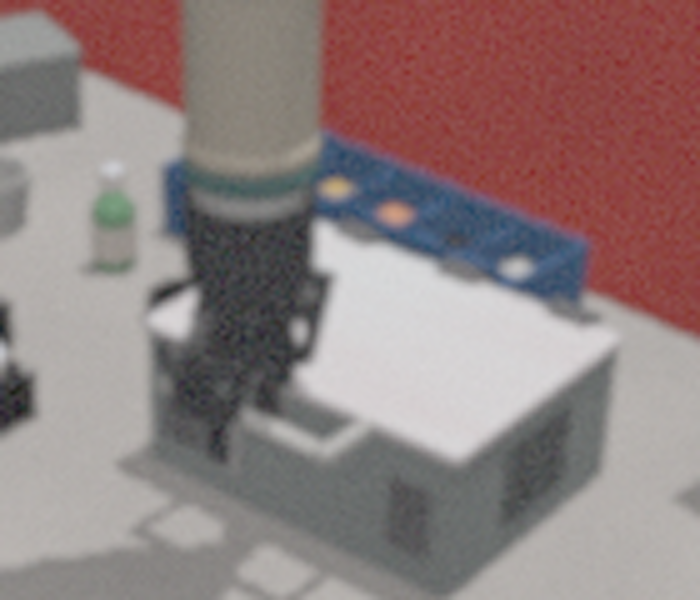

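The front finger reaches down past the bar to (220,460), and the bar passes between the jaws. Closing in stages while watching the side force.

```bash
python3 -m handwheel '[{"hand":2.0,"travel":[0,0,0],"turn":[0,0,0]},{"hand":2.0,"travel":[0,0,0],"turn":[0,0,0]}]'; python3 -m handwheel '[{"hand":1.5,"travel":[0,0,0],"turn":[0,0,0]},{"hand":1.5,"travel":[0,0,0],"turn":[0,0,0]}]'
```

```text
time_s: 12.45
tool_pos: [0.5199, -0.1102, 0.0539]
orientation: [180.0, 0.0, 96.4]
ft_force: [0.1, 0.1, -0.4]
opening: 0.236
time_s: 12.7
tool_pos: [0.5199, -0.1101, 0.0538]
orientation: [180.0, 0.0, 96.4]
ft_force: [0.1, 0.2, 0.4]
opening: 0.173
```

```bash
python3 -m handwheel '[{"hand":1.0,"travel":[0,0,0],"turn":[0,0,0]},{"hand":0.6,"travel":[0,0,0],"turn":[0,0,0]},{"hand":0,"travel":[0,0,0],"turn":[0,0,0]},{"hand":0,"travel":[0,0,0],"turn":[0,0,0]}]'
python3 - <<'E'
import numpy as np
# incremental arc rows, yaw 6.2
c,s=np.cos(np.radians(6.3)),np.sin(np.radians(6.3))
P=lambda t:np.array([-.225*np.cos(t)*c,-.225*np.cos(t)*s,.225*np.sin(t)])*100
for k in range(20):
    t0,t1=k*.1,(k+1)*.1
    if t1<1.25: print(round(t1,2),(P(t1)-P(t0)).round(2),(P(t1)-P(0)).round(2))
E
```

```text
time_s: 13.2
tool_pos: [0.5215, -0.1101, 0.054]
orientation: [179.8, 0.0, 96.4]
ft_force: [5.4, 1.4, -0.4]
opening: 0.121
0.1 [0.11 0.01 2.25] [0.11 0.01 2.25]
0.2 [0.33 0.04 2.22] [0.45 0.05 4.47]
0.3 [0.55 0.06 2.18] [1.   0.11 6.65]
0.4 [0.77 0.08 2.11] [1.77 0.19 8.76]
0.5 [0.97 0.11 2.03] [ 2.74  0.3  10.79]
0.6 [1.17 0.13 1.92] [ 3.91  0.43 12.7 ]
0.7 [1.35 0.15 1.79] [ 5.26  0.58 14.49]
0.8 [1.52 0.17 1.65] [ 6.78  0.75 16.14]
0.9 [1.68 0.19 1.48] [ 8.46  0.93 17.62]
1.0 [1.82 0.2  1.31] [10.28  1.14 18.93]
1.1 [1.94 0.21 1.12] [12.22  1.35 20.05]
1.2 [2.04 0.23 0.92] [14.26  1.57 20.97]
```

Gripped: opening 0.121, about the bar's 12 mm, with a 5 N side force. Lift along the arc, slowly at first.

```bash
python3 -m handwheel '[{"hand":0,"travel":[0.03,0,1.12],"turn":[0,0,0]},{"hand":0,"travel":[0.08,0.01,1.13],"turn":[0,0,0]},{"hand":0,"travel":[0.14,0.02,1.11],"turn":[0,0,0]},{"hand":0,"travel":[0.19,0.02,1.11],"turn":[0,0,0]},{"hand":0,"travel":[0,0,0],"turn":[0,0,0]}]'
```

```text
time_s: 13.82
tool_pos: [0.526, -0.1096, 0.0989]
orientation: [179.8, 0.1, 96.4]
ft_force: [6.9, 0.5, -4.8]
opening: 0.115
```

```bash
python3 -m handwheel '[{"hand":0,"travel":[0.25,0.03,1.09],"turn":[0,0,0]},{"hand":0,"travel":[0.3,0.03,1.09],"turn":[0,0,0]},{"hand":0,"travel":[0.36,0.04,1.06],"turn":[0,0,0]},{"hand":0,"travel":[0.41,0.04,1.05],"turn":[0,0,0]},{"hand":0,"travel":[0.46,0.05,1.02],"turn":[0,0,0]},{"hand":0,"travel":[0.51,0.06,1.01],"turn":[0,0,0]},{"hand":0,"travel":[0,0,0],"turn":[0,0,0]}]'
python3 - <<'E'
from h import *
a=sum(env.camera("side")[60:240,250:450].astype(float) for _ in range(2))/2
a=cv2.resize(a,None,fx=3.3,fy=3.3,interpolation=cv2.INTER_CUBIC)
cv2.imwrite("pics/m.png",np.clip(255*(np.clip(a,0,255)/255)**.6,0,255).astype(np.uint8))
E
```

```text
time_s: 14.7
tool_pos: [0.5485, -0.1071, 0.1615]
orientation: [179.8, 0.0, 96.4]
ft_force: [7.7, 0.1, -5.9]
opening: 0.114
```

View pics/m.png

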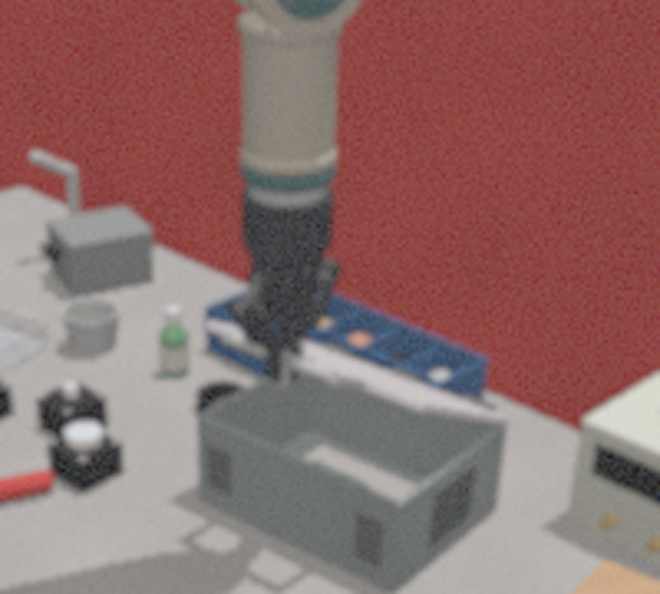

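The lid is up with the bar in the jaws: the box interior is visible and the lid's underside faces the camera. TCP rise gives sin⁻¹(107.5/225) ≈ 0.50 rad, as planned. Continue to 0.9, then check.

```bash
python3 -m handwheel '[{"hand":0,"travel":[0.56,0.06,0.97],"turn":[0,0,0]},{"hand":0,"travel":[0.61,0.07,0.95],"turn":[0,0,0]},{"hand":0,"travel":[0.65,0.07,0.91],"turn":[0,0,0]},{"hand":0,"travel":[0.7,0.08,0.88],"turn":[0,0,0]},{"hand":0,"travel":[0.74,0.08,0.84],"turn":[0,0,0]},{"hand":0,"travel":[0.78,0.09,0.81],"turn":[0,0,0]},{"hand":0,"travel":[0.82,0.09,0.76],"turn":[0,0,0]},{"hand":0,"travel":[0.86,0.1,0.72],"turn":[0,0,0]}]'; python3 -m handwheel '[{"hand":0,"travel":[0,0,0],"turn":[0,0,0]}]'
```

```text
time_s: 15.8
tool_pos: [0.604, -0.1009, 0.229]
orientation: [-179.9, 0.0, 96.3]
ft_force: [7.1, -1.0, -7.7]
opening: 0.117
time_s: 15.92
tool_pos: [0.605, -0.1008, 0.2297]
orientation: [180.0, 0.0, 96.4]
ft_force: [5.9, -0.9, -6.0]
opening: 0.121
```

```bash
python3 -m handwheel '[{"hand":0,"travel":[0.8,0.09,0.61],"turn":[0,0,0]},{"hand":0,"travel":[0.83,0.09,0.57],"turn":[0,0,0]},{"hand":0,"travel":[0.85,0.09,0.54],"turn":[0,0,0]},{"hand":0,"travel":[0.88,0.1,0.5],"turn":[0,0,0]},{"hand":0,"travel":[0,0,0],"turn":[0,0,0]},{"hand":0,"travel":[0,0,0],"turn":[0,0,0]},{"hand":0,"travel":[0,0,0],"turn":[0,0,0]}]'
python3 - <<'E'
from h import *
a=sum(env.camera("side")[40:240,250:450].astype(float) for _ in range(2))/2
a=cv2.resize(a,None,fx=3,fy=3,interpolation=cv2.INTER_CUBIC)
cv2.imwrite("pics/n.png",np.clip(255*(np.clip(a,0,255)/255)**.6,0,255).astype(np.uint8))
E
```

```text
time_s: 16.8
tool_pos: [0.6381, -0.0973, 0.2519]
orientation: [-180.0, 0.0, 96.4]
ft_force: [5.4, -1.2, -7.5]
opening: 0.117
```

View pics/n.png

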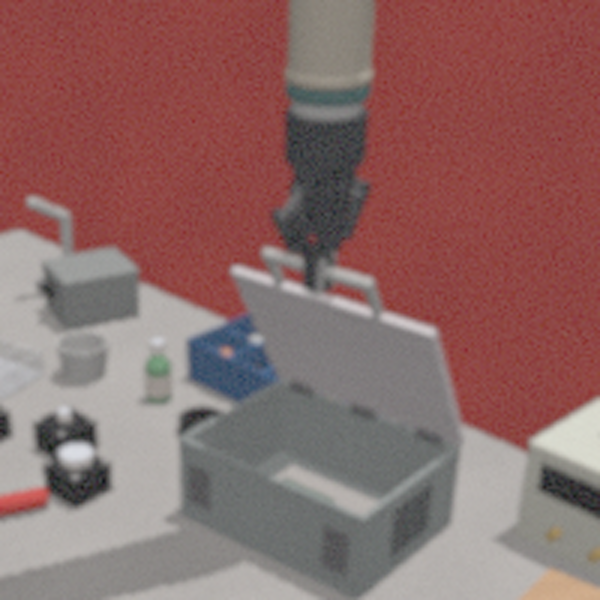

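Run:
```python
from h import *
c,s=np.cos(np.radians(6.3)),np.sin(np.radians(6.3))
y=np.array([-s,c,0]);H=np.array([.743,-.085,.104])
for off,(u,v) in ((0.056,(268,252)),(-.056,(375,283)),(0,(321.5,267.5))):
    o,d=ray("side",250+u/3,40+v/3); p=o+d*((H+off*y-o)@y)/(d@y)
    r=p-H-off*y; print(p,np.linalg.norm(r),np.arctan2(r[2],-(r@[c,s,0])))
```

```text
[ 0.62566428 -0.04161374  0.3057636 ] 0.23070021137096267 1.06454931846204
[ 0.65991622 -0.15051278  0.29607741] 0.21202020745166725 1.133592571745334
[ 0.64457425 -0.0958663   0.30004301] 0.21963279688193943 1.1030671298009345
```

Past balance: kinematics gives about 1.075 rad and vision about 1.1, held for over 0.3 s. Now back along the arc to about 0.83 rad.

```bash
python3 -m handwheel '[{"hand":0,"travel":[-0.6,-0.07,-0.34],"turn":[0,0,0]},{"hand":0,"travel":[-0.59,-0.06,-0.35],"turn":[0,0,0]},{"hand":0,"travel":[-0.58,-0.06,-0.37],"turn":[0,0,0]},{"hand":0,"travel":[-0.56,-0.06,-0.39],"turn":[0,0,0]},{"hand":0,"travel":[-0.55,-0.06,-0.41],"turn":[0,0,0]},{"hand":0,"travel":[-0.54,-0.06,-0.42],"turn":[0,0,0]},{"hand":0,"travel":[-0.53,-0.06,-0.44],"turn":[0,0,0]},{"hand":0,"travel":[-0.51,-0.06,-0.46],"turn":[0,0,0]}]'; python3 -m handwheel '[{"hand":0,"travel":[0,0,0],"turn":[0,0,0]},{"hand":0,"travel":[0,0,0],"turn":[0,0,0]},{"hand":0,"travel":[0,0,0],"turn":[0,0,0]},{"hand":0,"travel":[0,0,0],"turn":[0,0,0]}]'
python3 - <<'E'
from h import *
s=env.read_state();t=s['tool_pos'];print(t,s['joint_velocities'].round(2),s['ft_force'],np.arcsin((t[2]-.054)/.225),np.arccos(1-(t[0]-.5215)/.2237))
I=env.camera("side");a=cv2.resize(I[40:240,250:450],None,fx=3,fy=3,interpolation=cv2.INTER_CUBIC)
cv2.imwrite("pics/o.png",a)
b=env.camera("top");cv2.imwrite("pics/p.png",b)
E
```

```text
time_s: 17.9
tool_pos: [0.5943, -0.102, 0.2205]
orientation: [179.9, 0.0, 96.4]
ft_force: [6.5, -1.5, -8.0]
opening: 0.12
time_s: 18.4
tool_pos: [0.5944, -0.102, 0.2206]
orientation: [179.9, 0.0, 96.4]
ft_force: [7.0, -0.6, -8.5]
opening: 0.113
[ 0.59438975 -0.10203425  0.22055603] [ 0.05 -0.03 -0.03 -0.01  0.01  0.02  0.05] [ 7.03628879 -0.57288268 -8.51748733] 0.8334406372310114 0.8309655409866799
```

View pics/o.png

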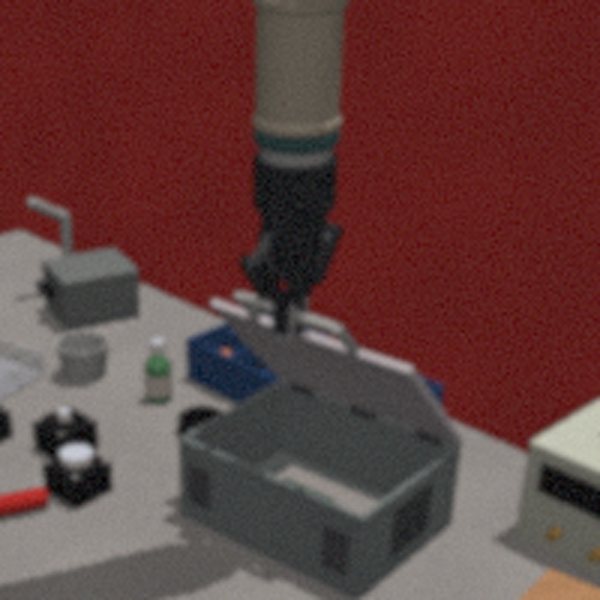

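View pics/p.png

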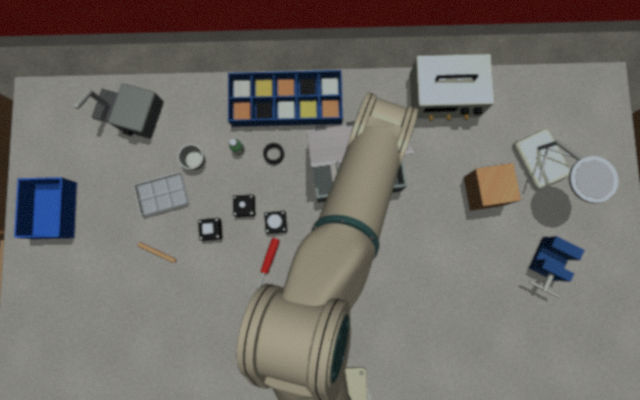

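The side view shows the lid hanging half-open with the bar in the jaws at about (290,315). The top view shows all three keys up and the bystanders where they were. Kinematics gives 0.83 rad on both axes, with the arm at rest, so I hand in.

```bash
python3 -c "
from bench import env
print(env.close_job()); s=env.read_state(); print(s['time_s'],s['tool_pos'],s['opening'],s['ft_force'])"
```

```text
the job is handed in; nothing more can be done
None
the job is handed in; nothing more can be done
```

The job is handed in, and every step was done in order. I pressed the stop key fully down (the force rose to about 11 N at the bottom), let it up, then pressed the release key the same way (about 18 N). The start key was not touched.

With the bar gripped, I raised the lid to about 1.07 rad and held it there for over 0.3 s. I then brought it back to about 0.83 rad (48°), about 7° below the balance point, and left it held there.

**Last checks:**
- **Lid angle:** the tool's height and its forward shift both gave 0.83 rad at the end. I did not measure the final angle separately in the camera image.
- **Grip and stillness:** the opening of 0.11 to 0.12 fits the 12 mm bar. The arm was at rest, with about 11 N on the wrist.
- **Bench:** the last pictures show all three keys up and the bystanders where they started.
- **Time:** 18.4 s of the 54 s.

**Disagreements:**
- **Fingertip position:** the real finger ends stood about 28 to 30 mm above the stated tool point. I found this by touch and by camera, and allowed for it in the key presses and the grasp.
- **Raised angle:** the camera gave a rougher 1.10 rad against 1.07 from the arm's position. Both are past balance and well under 1.4.
- **Reading after hand-in:** nothing could be read any more, so the judged second itself is unchecked.

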